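# Drop-test a bushing on the gauge pin and hold the spring gate open

### The arm

A 6-joint arm with a two-finger parallel gripper is mounted at the origin on the work surface. World frame = base frame: x ahead of the robot, y to its left, z up, the work surface at z = 0. Lengths are in mm, angles in rad, forces in N, time in s.
With the tool pointing down it reaches from about 325 to 900 mm from the base axis. Payload 6.1 kg.
Tool frame: the origin (TCP) lies between the finger pads; the fingertips stand 19 mm ahead of it and the grasp point (between the pads) is the TCP; z points along the fingers, y is the line along which they close (so a half turn about z gives the same grasp; the last joint's range is limited). The gripper opens to 85 mm and grips with 20 to 120 N. Pads are 22 mm wide; open, the fingers measure 114 mm over their backs; the gripper's body (76 mm by 85 mm) begins 54 mm behind the grasp point. The pads swing forward as they close: fully open they stand 13 mm farther back than shut.
Start: joints at [1.067, 0.22, 1.526, -0, 1.395, -0.126], TCP at [230.546, 580.917, 250.3] pointing down, gripper open.
Joint ranges: [-2.98, 2.98], [-0.91, 2.08], [0.09, 2.57], [-1.24, 4.39], [0.2, 2.65], [-2.68, 2.68]. Speed limits (rad/s): [2.57, 2.57, 3.01, 3.14, 3.14, 3.14].

### API

Orientations are given as a unit quaternion [x, y, z, w].
In Python, from cell import * gives the robot as it stands.
- The arm moves only by the tool play_rows, never from a script. Its argument "steps" is text: rows parted by semicolons, each of 5 numbers parted by spaces: the closure, from -1 (fully open) to 1 (shut), then the shift along the world's x, y, z in cm, then the turn about the world's z in degrees. In form: jaw dx dy dz twist; .... A call has 1 to 12 rows; each row is the pose to reach, as a shift and turn from the pose commanded when the call began; what a row does not reach only later rows make up. A row lasts 1/10 s, in which the tool goes at most 50 mm and 8.59 degrees, less where a joint would pass 70% of its speed; a pose out of reach is approached as far as the arm can. A call with a gripper value outside its range is refused whole. The fingers move at their own pace and stop on an object; the grip force is fixed at half the most. Time passes only in rows, so rows that repeat a pose let the fingers close. It gives the time, the measured TCP pose, the force, the opening and the grip force at its end, in the units of the state.
- read_state(): the state, without advancing time (a new reading comes with each control period).
- capture(name): name is "side" or "top"; returns (picture, depth): 420x560x3 uint8, blue, green, red; 420x560 float32, mm along the optical axis (not along the pixel's ray), 0 where there is no reading.
- get_calibration(name): a dict with "mtx" (3x3 intrinsics, pixels), "rvec" (rotation vector, rad) and "tvec" (3), from world to camera coordinates, as OpenCV has them. Camera axes: x right, y down, z forward; pixel columns grow to the right and rows downward; lengths in mm; the calibration is good to about 2 mm. A picture is of the moment at which its call begins. get_calibration takes no time and is no camera call.
- hand_in(): hands the job in; it is judged then, once.
The state is a dict: "time": time; "joint_pos": joint angles; "qvel": joint speeds; "effort": joint torques, N m; "tool_pos": TCP position; "tool_rot": TCP orientation; "ft_force": force on the tool from outside, world axes, zero at the start; "torque": the same for the moment, N m; "width": finger opening in mm; "grip_force": force on a finger pad.
Only numpy, scipy, OpenCV 4.12 (cv2) and the standard library are available. Lean on these libraries where they do the work, as an engineer would, in place of code of your own. Each camera call takes 0.05 s, during which the arm holds its last target. There are 200 camera calls.

### The job

Two brass bushings look alike outside, but only one goes over the steel gauge pin of the blue checking station: lay the one whose bore is too small in the red reject tray, and slide the other one down over the pin until it sits on the closed steel gate, and let go of it. Then pull the gate's black knob out against its spring until the yellow pointer is level with the red marker, so that the bushing drops to the foot of the pin, and finish while still holding the gate there: do not let it go. Leave the carton, the tape roll and the black stock bin alone.

Things in the scene. Friction and masses are not known exactly. Their poses are not given: they have to be found in the camera images.
- station: Checking station fixed to the bench: blue base plate, in its own frame x -70 to +80, y -235 to +55 mm, 15 mm thick. Origin on the bench under the gauge pin's axis; z up. The gate pulls out along the station's own -y. Beside it an aluminium marker rail (at x = +62 mm, y -235 to -85, top at z = 60). Only the knob and the pin rise above z = 72 mm
- pin_axis (a point): Foot of the vertical steel gauge pin, on top of the base plate (z = 15 mm). The pin is 24 mm in diameter up to z = 118 mm, then tapers to 10 mm at its tip. A bushing that has dropped rests here, its underside at z = 15 mm
- pin_tip (a point): Tip of the gauge pin, z = 130 mm, on its axis
- gate_knob (a point): Centre of the top face of the gate's upright black knob: a plain cylinder 22 mm in diameter, 42 mm tall, standing on the gate (foot at z = 69 mm, top at z = 111 mm), 125 mm from the pin axis along the station's -y while the gate is closed. Pinch it from above
- gate (a joint): Travel of the steel gate in m: 0 closed, grows as it is pulled along station -y, stop at 0.095. A spring pulls it shut: 5 N at 0 plus 1 N per 10 mm; let go, it snaps shut. A 6 mm thick fork, top at z = 69 mm, whose two prongs (16 mm wide, 29 mm gap) straddle the pin and carry a bushing while closed; pulled out over about 48 mm it lets the bushing fall down the pin
- gate_pointer (a point): Tip of the yellow pointer fixed to the gate's side towards the marker rail, z = 69 mm, 50 mm beside the knob's axis (station +x); it moves with the gate
- marker: Red marker saddle with a white centre line, fixed on the marker rail at a place that changes from run to run (pointer reaches it at 50 to 75 mm of travel). 18 x 10 x 10 mm, origin at the centre of its underside, axes parallel to the station's. On the mark: gate_pointer at y = 0 in the marker's frame
- wide_bushing: Brass bushing standing upright on the bench, 44 mm outside diameter, 40 mm tall, bore 27 mm right through: it goes over the 24 mm gauge pin. 0.18 to 0.35 kg. Origin at the centre of its underside, z along its axis. It swaps places with the other one from run to run
- wide_bushing_mid (a point): Middle of the wide bushing, on its axis 20 mm above its underside
- tight_bushing: Brass bushing with the same outside (44 mm diameter, 40 mm tall) but a 20 mm bore: it does not go over the gauge pin. Origin at the centre of its underside, z along its axis
- tight_bushing_mid (a point): Middle of the tight bushing, on its axis 20 mm above its underside
- reject_tray: Red open reject tray fixed to the bench, 140 (x) x 120 (y) x 35 mm tall, walls and floor 4 to 5 mm thick. Origin at the centre of its underside
- carton: Bystander: small cardboard carton with orange tape, 90 x 130 x 80 mm, loose, origin at the centre of its underside
- tape_roll: Bystander: grey roll lying flat, 90 mm diameter, 48 mm tall, loose, origin at the centre of its underside
- stock_bin: Bystander: black stock bin with short tubes in it, 170 x 100 x 65 mm, loose, origin at the centre of its underside
Not all that is in view belongs to the job. Several things look just like the reject_tray: the one meant starts farthest from the robot's base.

How it is judged:
By the outcome, as a careful person would: the job done as asked, in the order asked, and still so for the second after the job is handed in, while the arm keeps its last pose, push and grip.
It also fails if it takes over 64 s, if anything falls off the work surface, if the arm or the gripper's body presses on something with over 40 N, if the wrist force passes 120 N, or if a joint passes its speed limit or range.

## Working session

There is one attempt and no reset: what is moved stays moved. The work goes in short steps, Python scripts to look and compute and a tool call to move; the robot and the scene stay as the last step left them, time stands still between calls to the robot, and variables do not carry over. Pictures are saved under pics/ and viewed, at most 10 in all, crops included, and the job is handed in when it is done.

Besides the shell and the picture viewer there is one more tool, called after "Call:" by a JSON object that holds its "fn" and its "kwargs". play_rows: Moves the arm, as the interface text tells. Its arguments: {"type":"object","properties":{"steps":{"type":"string"}},"required":["steps"]}

```bash
mkdir -p pics
cat > h.py <<'E'
from cell import *
import numpy as np, cv2
def cal(n):
    c=get_calibration(n); return np.array(c["mtx"],float),cv2.Rodrigues(np.array(c["rvec"],float))[0],np.array(c["tvec"],float).ravel()
def cloud(n,d):
    K,R,t=cal(n); v,u=np.mgrid[:d.shape[0],:d.shape[1]]
    p=np.stack([(u-K[0,2])/K[0,0]*d,(v-K[1,2])/K[1,1]*d,d],-1)
    return (p-t)@R
def ray(n,u,v,z):
    K,R,t=cal(n); r=R.T@np.linalg.inv(K)@[u,v,1]; c=-R.T@t
    return c+r*(z-c[2])/r[2]
def proj(n,P):
    K,R,t=cal(n); p=K@(R@np.array(P,float)+t); return p[:2]/p[2]
E
python3 - <<'E'
from h import *
for n in("top","side"):
    p,d=capture(n); cv2.imwrite(f"pics/{n}0.png",cv2.resize(p,(800,600),interpolation=cv2.INTER_CUBIC)); np.savez(f"{n}0.npz",p=p,d=d)
    K,R,t=cal(n); print(n,-R.T@t,K[0,0],R[2])
s=read_state();print(s["tool_pos"],s["tool_rot"],s["ft_force"],s["width"])
E
```

```text
top [ 442.3348196    34.88082118 1406.20185746] 438.24149224231525 [ 0.08318287  0.00242866 -0.99653134]
side [ -60.24600624 -941.04799316  901.26900155] 481.51446063643107 [ 0.43972265  0.69595533 -0.56770606]
[230.30725136 580.48040476 249.30137889] [ 1.87780296e-01  9.82210665e-01 -8.34742899e-04 -2.70372965e-04] [ 0.39968308 -0.66406841 -0.52520675] 85.64830592620137
```

View pics/top0.png

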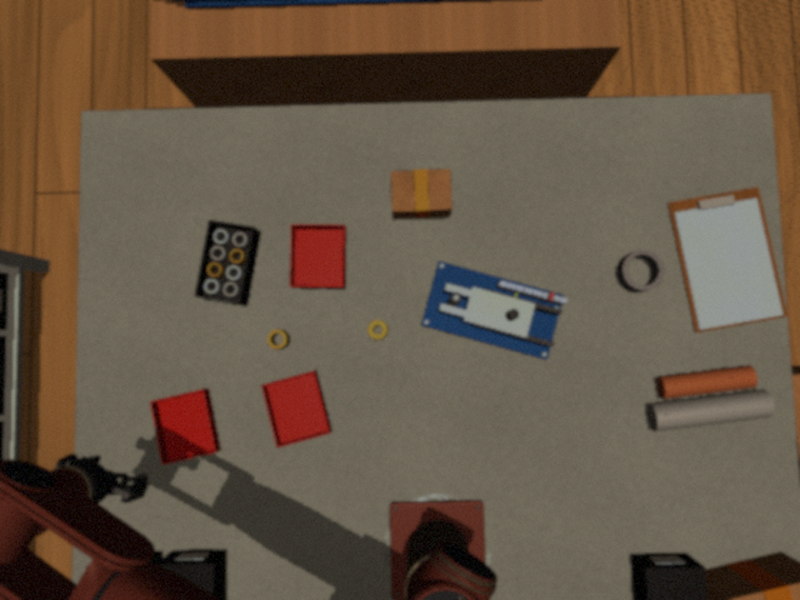

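View pics/side0.png

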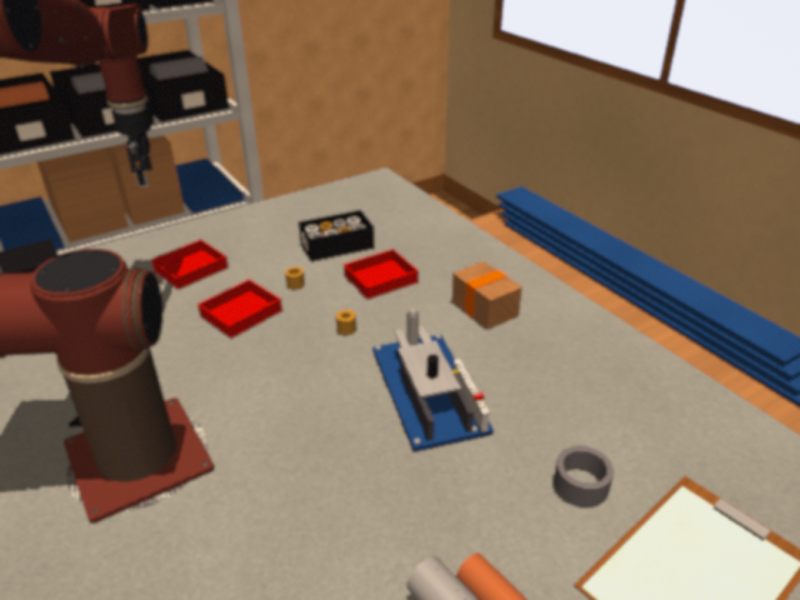

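The top view shows the bushings at (278,339) and (377,330), the trays at (319,257), (297,408) and (186,426), the pin at about (457,297), the knob at (512,315) and the red marker at (551,296). The side view shows the bushings at (295,278) and (346,322), the pin top at (412,314), the knob at (433,358) and the marker at (477,396). Next I'll enlarge these and measure them.

Run:
```python
from h import *
T=np.load("top0.npz");S=np.load("side0.npz")
def crop(p,u,v,w,h,W,H): return cv2.resize(p[v:v+h,u:u+w],(W,H),interpolation=cv2.INTER_CUBIC)
a=crop(T["p"],290,180,110,75,800,545) # station top
cv2.imwrite("pics/c1.png",a)
b1=crop(T["p"],180,223,30,30,390,390);b2=crop(T["p"],249,216,30,30,390,390)
cv2.imwrite("pics/c2.png",np.hstack([b1,b2]))
cv2.imwrite("pics/c3.png",crop(S["p"],250,210,110,110,600,600))
Pt=cloud("top",T["d"]);
hs=cv2.cvtColor(T["p"],cv2.COLOR_BGR2HSV)
for nm,m in (("red",((hs[...,0]<6)|(hs[...,0]>174))&(hs[...,1]>180)&(hs[...,2]>90)),("brass",(hs[...,0]>18)&(hs[...,0]<32)&(hs[...,1]>120)),("blue",(hs[...,0]>100)&(hs[...,0]<125)&(hs[...,1]>150))):
    n,l,st,c=cv2.connectedComponentsWithStats(m.astype(np.uint8))
    for i in range(1,n):
        if st[i,4]>8:
            q=Pt[(l==i)&(T["d"]>0)]; print(nm,c[i].round(1),st[i],np.median(q,0).round(), np.percentile(q[:,2],[5,95]).round(),cv2.minAreaRect(q[:,:2].astype(np.float32)))
```

```text
red [222.7 180.1] [ 204  158   37   43 1457] [646. 249.   4.] [-1. 32.] ((645.7979125976562, 248.13999938964844), (117.43563842773438, 135.3322296142578), 88.42823791503906)
red [208.  285.5] [ 184  261   47   51 1562] [311. 300.   3.] [-2. 30.] ((312.72979736328125, 299.1743469238281), (134.2541961669922, 119.18789672851562), 13.768396377563477)
red [131.7 293.1] [ 108  273   43   45 1134] [294. 538.   3.] [-2. 33.] ((279.6892395019531, 542.85986328125), (135.7237548828125, 119.02510833740234), 11.460957527160645)
red [132.7 317.7] [131 316   5   5  18] [217. 537.   3.] [-0. 34.] ((217.78466796875, 534.2857055664062), (23.014223098754883, 7.780837535858154), 87.92755126953125)
brass [165.8 177.7] [160 174  12  10  51] [653. 423.  47.] [21. 57.] ((654.281494140625, 426.6022033691406), (44.50441360473633, 26.10794448852539), 70.81439208984375)
brass [146.5 186.3] [143 183   8   8  26] [626. 482.  39.] [23. 54.] ((625.3507080078125, 488.6318359375), (21.76332664489746, 24.447237014770508), 55.72574996948242)
brass [154.1 187.4] [153 184   3   9  16] [622. 457.  44.] [21. 56.] ((623.942
[... 609 characters left out ...]
blue [2.636e+02 1.000e-01] [257   0  15   2  16] [1393.  120. -244.] [-250. -239.] ((1392.17919921875, 117.71202850341797), (5.8281145095825195, 55.68280029296875), 0.1489567905664444)
blue [328.9 217.6] [ 298  186   86   63 1231] [501. -74.  15.] [10. 19.] ((517.62646484375, -136.9630584716797), (280.7308044433594, 140.55062866210938), 72.83930206298828)
blue [323.7 211.5] [321 209   5   5  16] [535. -73.  15.] [12. 18.] ((537.6008911132812, -69.79413604736328), (12.705107688903809, 13.352486610412598), 1.1976652145385742)
blue [379.9 226.8] [372 217  17  20 248] [ 483. -249.   15.] [10. 20.] ((483.1025390625, -247.99046325683594), (45.15774917602539, 55.677616119384766), 74.07582092285156)
```

View pics/c1.png

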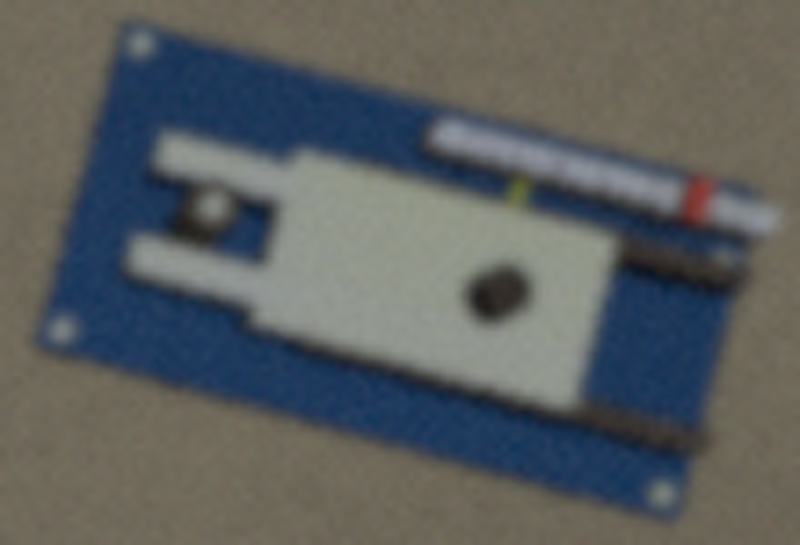

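View pics/c2.png

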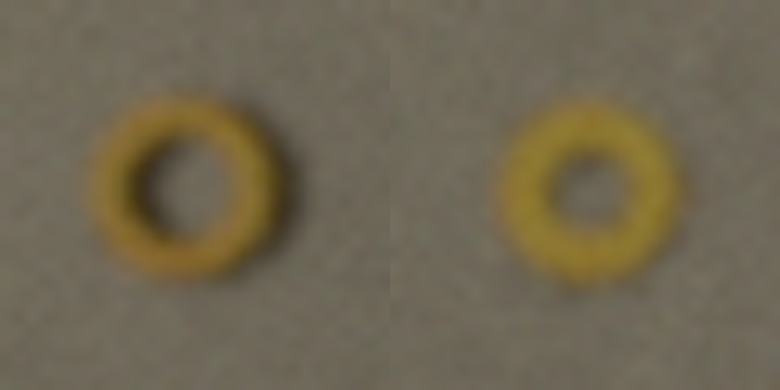

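View pics/c3.png

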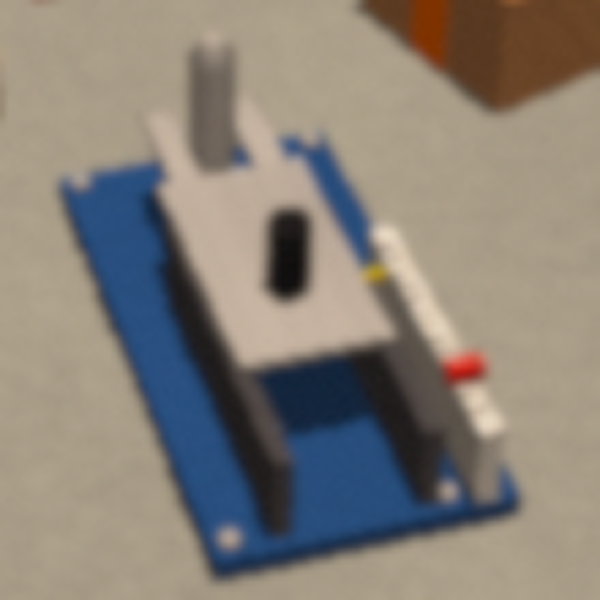

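The wide bore is the left bushing: hole about 120/13 px across, centre (185,186) in the crop. The tight one is on the right, centre (590,190). The farthest tray is the one at world (646,249). Station points in the top crop are the pin tip (213,205), knob top (505,288), pointer tip (520,185) and marker (698,203). In the side crop they are the pin tip (211,40), knob top (290,215) and marker top (467,362).

```bash
cat >> h.py <<'E'
from scipy.optimize import least_squares
def uc(x,o,s): return (np.array(x,float)+.5)/s-.5+o
def tri(a,b):
    A=[];B=[]
    for n,(u,v) in (("top",a),("side",b)):
        K,R,t=cal(n); q=np.linalg.inv(K)@[u,v,1]
        for i in(0,1): A.append(R[i]-q[i]*R[2]);B.append(q[i]*t[2]-t[i])
    return np.linalg.lstsq(np.array(A),np.array(B),rcond=None)[0]
E
python3 - <<'E'
from h import *
S=np.load("side0.npz")
top={(0,0,130):(213,205),(0,-125,111):(505,288),(50,-125,69):(520,185),(80,55,15):(125,22),(-70,55,15):(38,345),(-70,-235,15):(683,520)}
side={(0,0,130):(211,40),(0,-125,111):(290,215),(-70,55,15):(62,180),(-70,-235,15):(215,575),(80,-235,15):(518,505)}
O=[("top",P,uc(x,[290,180],800/110)) for P,x in top.items()]+[("side",P,uc(x,[250,210],600/110)) for P,x in side.items()]
def W(p,P): c,s=np.cos(p[2]),np.sin(p[2]); return [p[0]+c*P[0]-s*P[1],p[1]+s*P[0]+c*P[1],P[2]]
best=None
for use in (["top","side"],["top"],["side"]):
  for th in (0,1.6,-1.6,.3,-.3):
    r=least_squares(lambda p:np.concatenate([proj(n,W(p,P))-x for n,P,x in O if n in use]),[540,-70,th],x_scale=[10,10,.1],loss="soft_l1")
    if best is None or r.cost<best.cost: best=r
  p=best.x;print(use,p,np.degrees(p[2]),best.cost); 
  for (n,P,x) in O:
    if n in use: print(n,P,(proj(n,W(p,P))-x).round(2))
  if len(use)==2: p0=p
  best=None
p=p0
print("pin",W(p,(0,0,130)),"knob",W(p,(0,-125,111)))
def st(q): d=np.array(q[:2])-p[:2];c,s=np.cos(p[2]),np.sin(p[2]);return np.array([c*d[0]+s*d[1],-s*d[0]+c*d[1]])
print("tri pin",tri(uc((213,205),[290,180],800/110),uc((211,40),[250,210],600/110)),"knob",tri(uc((505,288),[290,180],800/110),uc((290,215),[250,210],600/110)))
print("marker top",st(ray("top",*uc((698,203),[290,180],800/110),70)),"side",st(ray("side",*uc((467,362),[250,210],600/110),70)), "ptr",st(ray("top",*uc((520,185),[290,180],800/110),69)))
print("wide",ray("top",*uc((185,186),[180,223],13),40),"tight",ray("top",*uc((200,190),[249,216],13),40))
hs=cv2.cvtColor(S["p"],cv2.COLOR_BGR2HSV);m=((hs[...,0]>12)&(hs[...,0]<32)&(hs[...,1]>140)).astype(np.uint8)
n,l,s,c=cv2.connectedComponentsWithStats(m)
for i in range(1,n):
    b=s[i,:2]+s[i,2:4]/2-.5
    if 40<s[i,4]<500: print(s[i],b,c[i],ray("side",*b,20))
E
```

```text
['top', 'side'] [ 5.38754198e+02 -4.96313155e+01 -2.96995912e-01] -17.016612296057463 4.996370780682007
top (0, 0, 130) [0.06 0.31]
top (0, -125, 111) [0.3  0.77]
top (50, -125, 69) [ 0.3  -0.11]
top (80, 55, 15) [-0.11 -0.39]
top (-70, 55, 15) [-0.76  0.37]
top (-70, -235, 15) [-0.91  1.15]
side (0, 0, 130) [0.76 0.51]
side (0, -125, 111) [0.27 1.79]
side (-70, 55, 15) [-0.29  0.06]
side (-70, -235, 15) [ 0.02 -1.49]
side (80, -235, 15) [ 1.3  -0.94]Traceback (most recent call last):
  File "<stdin>", line 10, in <module>
    return func(*args, **kwargs)
    result = trf(vector_fun.fun, vector_fun.jac, x0, f0, J0, lb, ub, ftol, xtol,
                 gtol, max_nfev, x_scale, loss_function, tr_solver,
                 tr_options.copy(), verbose, callback=callback_wrapped)
    return trf_no_bounds(
        fun, jac, x0, f0, J0, ftol, xtol, gtol, max_nfev, x_scale,
        loss_function, tr_solver, tr_options, verbose, callback=callback)
    J = jac(x)
    self._update_jac()
    ~~~~~~~~~~~~~~~~^^
    self.J = self.jac_wrapped(xp_copy(self.x), f0=self.f)
             ~~~~~~~~~~~~~~~~^^
[... 571 characters left out ...]
                         ^^^^^^^
    f = np.atleast_1d(self.fun(x, *self.args, **self.kwargs))
                      ~~~~~~~~^^^^^^^^^^^^^^^^^^^^^^^^^^^^^^
    return np.atleast_1d(self.fun(x))
                         ~~~~~~~~^^^
    return self.f(x, *self.args, **self.kwargs)
           ~~~~~~^^^^^^^^^^^^^^^^^^^^^^^^^^^^^^
  File "<stdin>", line 10, in <lambda>
  File "h.py", line 13, in proj
    K,R,t=cal(n); p=K@(R@np.array(P,float)+t); return p[:2]/p[2]
          ~~~^^^
  File "h.py", line 4, in cal
    c=get_calibration(n); return np.array(c["mtx"],float),cv2.Rodrigues(np.array(c["rvec"],float))[0],np.array(c["tvec"],float).ravel()
ValueError: time passes only in moves, steps and waits
```

```bash
sed -i 's/^def cal(n):/import functools\n@functools.cache\ndef cal(n):/' h.py
python3 - <<'E'
from h import *
S=np.load("side0.npz")
top={(0,0,130):(213,205),(0,-125,111):(505,288),(50,-125,69):(520,185),(80,55,15):(125,22),(-70,55,15):(38,345),(-70,-235,15):(683,520)}
side={(0,0,130):(211,40),(0,-125,111):(290,215),(-70,55,15):(62,180),(-70,-235,15):(215,575),(80,-235,15):(518,505)}
O=[("top",P,uc(x,[290,180],800/110)) for P,x in top.items()]+[("side",P,uc(x,[250,210],600/110)) for P,x in side.items()]
def W(p,P): c,s=np.cos(p[2]),np.sin(p[2]); return [p[0]+c*P[0]-s*P[1],p[1]+s*P[0]+c*P[1],P[2]]
for use in (["top","side"],["top"],["side"]):
  r=least_squares(lambda p:np.concatenate([proj(n,W(p,P))-x for n,P,x in O if n in use]),[540,-50,-.3],x_scale=[10,10,.1],loss="soft_l1")
  p=r.x;print(use,p,np.degrees(p[2]),r.cost)
  if len(use)==1: print([(proj(n,W(p,P))-x).round(1) for n,P,x in O if n in use])
  if len(use)==2: p0=p
p=p0
print("pin",W(p,(0,0,130)),"knob",W(p,(0,-125,111)))
def st(q): d=np.array(q[:2])-p[:2];c,s=np.cos(p[2]),np.sin(p[2]);return np.array([c*d[0]+s*d[1],-s*d[0]+c*d[1]])
print("tri pin",tri(uc((213,205),[290,180],800/110),uc((211,40),[250,210],600/110)),"knob",tri(uc((505,288),[290,180],800/110),uc((290,215),[250,210],600/110)))
print("marker top",st(ray("top",*uc((698,203),[290,180],800/110),70)),"side",st(ray("side",*uc((467,362),[250,210],600/110),70)), "ptr",st(ray("top",*uc((520,185),[290,180],800/110),69)))
print("wide",ray("top",*uc((185,186),[180,223],13),40),"tight",ray("top",*uc((200,190),[249,216],13),40))
hs=cv2.cvtColor(S["p"],cv2.COLOR_BGR2HSV);m=((hs[...,0]>12)&(hs[...,0]<32)&(hs[...,1]>140)).astype(np.uint8)
n,l,s,c=cv2.connectedComponentsWithStats(m)
for i in range(1,n):
    b=s[i,:2]+s[i,2:4]/2-.5
    if 40<s[i,4]<500: print(s[i],b,c[i],ray("side",*b,20))
E
```

```text
['top', 'side'] [ 5.38754198e+02 -4.96313155e+01 -2.96995914e-01] -17.016612390322415 4.996370780682103
['top'] [ 5.39228201e+02 -4.99998299e+01 -2.85920271e-01] -16.38202478428641 0.9227779928325075
[array([0.2, 0.1]), array([0.5, 0.2]), array([ 0.4, -0.7]), array([-0.3, -0.4]), array([-0.5,  0.5]), array([-0.4,  0.3])]
['side'] [ 5.38006603e+02 -4.98284452e+01 -3.01978507e-01] -17.302093946018466 2.911694931579355
[array([0.6, 0.6]), array([-0.2,  2. ]), array([-0.4,  0.1]), array([-0.7, -1.3]), array([ 0.7, -0.6])]
pin [np.float64(538.7541977688061), np.float64(-49.63131550984104), 130] knob [np.float64(502.17307723147314), np.float64(-169.15880866615683), 111]
tri pin [538.41804556 -48.72818077 131.51776171] knob [ 503.54754773 -167.27849856  115.13581673]
marker top [  62.13185266 -197.9631674 ] side [  63.29851508 -195.07582807] ptr [  49.43612618 -124.18808063]
wide [465.04984292 336.34865348  40.        ] tight [480.68678198 117.59870903  40.        ]
[152  85  20  44 497] [161.5 106.5] [161.91348089 104.37625755] [ 619.69025169 1144.16405632   20.        ]
[223 154  10   8  57] [227.5 157.5] [227.56140351 157.07017544] [645.68640661 532.23583213  20.        ]
[200 187  12  15 152] [205.5 194. ] [205.94736842 193.88157895] [463.88604299 345.31264294  20.        ]
[235 217  14  17 186] [241.5 225. ] [241.79569892 224.75806452] [480.08490408 124.62144873  20.        ]
[403 334 100  86 426] [452.5 376.5] [454.89671362 365.58920188] [ 592.61367581 -597.39032201   20.        ]
[538 373  22  19 146] [548.5 382. ] [549.17808219 381.43150685] [ 750.76728655 -716.23201268   20.        ]
[544 399  16  21  89] [551.5 409. ] [552.62921348 410.41573034] [ 698.0455293  -756.39574738   20.        ]
```

Call:
{"fn": "play_rows", "kwargs": {"steps": "-1 25 -46.3 -5 4.7;-1 25 -46.3 -5 4.7;-1 25 -46.3 -5 4.7;-1 25 -46.3 -5 4.7;-1 25 -46.3 -5 4.7;-1 25 -46.3 -5 4.7;-1 25 -46.3 -5 4.7;-1 25 -46.3 -5 4.7;-1 25 -46.3 -5 4.7;-1 25 -46.3 -5 4.7;-1 25 -46.3 -10 4.7;-1 25 -46.3 -10 4.7"}}

```text
time: 1.3
tool_pos: [478.8, 115.0, 146.1]
tool_rot: [0.149, 0.989, -0.001, -0.003]
ft_force: [-1.8, 0.7, -1.6]
width: 85.4
grip_force: 0.0
```

Call:
{"fn": "play_rows", "kwargs": {"steps": "-1 0 0 0 0;-1 0 0 0 0;-1 0 0 0 0"}}

```text
time: 1.6
tool_pos: [481.2, 119.1, 151.9]
tool_rot: [0.147, 0.989, 0.0, 0.001]
ft_force: [0.0, 0.1, 0.4]
width: 85.4
grip_force: 0.0
```

Call:
{"fn": "play_rows", "kwargs": {"steps": "-1 0 0 -4 0;-1 0 0 -8 0;-1 0 0 -11 0;-1 0 0 -12.2 0;-1 0 0 -12.2 0;0.6 0 0 -12.2 0;0.6 0 0 -12.2 0;0.6 0 0 -12.2 0;0.6 0 0 -12.2 0;0.6 0 0 -12.2 0;0.6 0 0 -12.2 0;0.6 0 0 -12.2 0"}}

```text
time: 2.8
tool_pos: [482.3, 118.2, 30.4]
tool_rot: [0.147, 0.989, 0.001, 0.002]
ft_force: [-1.4, 1.2, 6.4]
width: 42.0
grip_force: 60.6
```

Call:
{"fn": "play_rows", "kwargs": {"steps": "0.6 0 0 4 0;0.6 0 0 9 0;0.6 4 3.2 9 0;0.6 8 6.4 9 0;0.6 12 9.6 9 0;0.6 16.5 13.1 9 0;0.6 16.5 13.1 9 0;0.6 16.5 13.1 9 0;0.6 16.5 13.1 5 0;0.6 16.5 13.1 2 0;0.6 16.5 13.1 0.8 0;0.6 16.5 13.1 0.8 0"}}

```text
time: 4.0
tool_pos: [644.3, 248.0, 36.1]
tool_rot: [0.148, 0.989, -0.001, -0.001]
ft_force: [0.1, -0.5, -1.4]
width: 41.8
grip_force: 61.4
```

Call:
{"fn": "play_rows", "kwargs": {"steps": "0.6 0 0 -0.2 0;0.6 0 0 -0.2 0;-0.4 0 0 -0.2 0;-0.4 0 0 -0.2 0;-0.4 0 0 -0.2 0;-0.4 0 0 -0.2 0;-0.4 0 0 3 0;-0.4 0 0 7 0;-0.4 0 0 12 0;-0.4 0 0 12 0"}}

```text
time: 5.0
tool_pos: [650.6, 250.4, 166.4]
tool_rot: [0.147, 0.989, 0.003, 0.007]
ft_force: [1.6, 0.4, 0.9]
width: 59.9
grip_force: 0.0
```

Call:
{"fn": "play_rows", "kwargs": {"steps": "-1 -4.5 2.2 0 0;-1 -9 4.4 0 0;-1 -13.5 6.6 0 0;-1 -18.05 8.8 0 0;-1 -18.05 8.8 0 0;-1 -18.05 8.8 0 0;-1 -18.05 8.8 -4 0;-1 -18.05 8.8 -8 0;-1 -18.05 8.8 -8 0"}}

```text
time: 5.9
tool_pos: [462.3, 334.0, 70.6]
tool_rot: [0.148, 0.989, -0.003, -0.004]
ft_force: [-0.7, -0.2, -1.0]
width: 85.1
grip_force: 0.0
```

Run:
```python
from h import *
s=read_state();print(s["tool_pos"])
a,d=capture("top");b,_=capture("side")
s=read_state();print(s["tool_pos"])
f=lambda p,u,v,w,h,W,H:cv2.resize(p[v:v+h,u:u+w],(W,H),interpolation=cv2.INTER_CUBIC)
cv2.imwrite("pics/d1.png",np.hstack([f(a,160,150,100,140,400,560),f(b,180,130,100,140,400,560)]))
```

```text
[462.34808458 333.98351487  70.59798044]
[465.70525076 336.13054023  76.12117941]
```

View pics/d1.png

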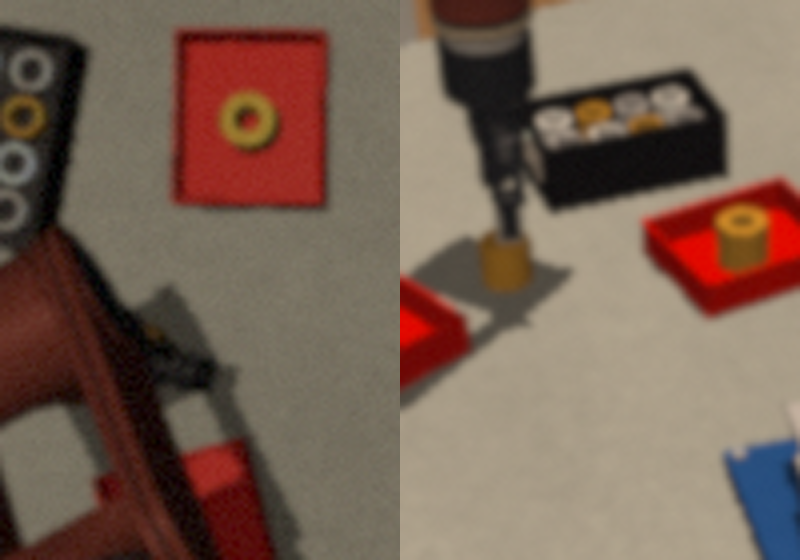

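The left panel shows the tight bushing standing in the tray at (248,120). The right panel shows the gripper over the wide bushing at (505,260).

Call:
{"fn": "play_rows", "kwargs": {"steps": "-1 0 0 -3 0;-1 0 0 -4.8 0;-1 0 0 -4.8 0;0.6 0 0 -4.8 0;0.6 0 0 -4.8 0;0.6 0 0 -4.8 0;0.6 0 0 -4.8 0;0.6 0 0 -4.8 0;0.6 0 0 -4.8 0;0.6 0 0 -4.8 0"}}

```text
time: 7.0
tool_pos: [466.7, 337.8, 30.7]
tool_rot: [0.147, 0.989, 0.001, 0.002]
ft_force: [-0.5, -0.8, 6.6]
width: 42.3
grip_force: 60.6
```

Call:
{"fn": "play_rows", "kwargs": {"steps": "0.6 0 0 4 0;0.6 0 0 9 0;0.6 0 0 13.5 0;0.6 0 0 13.5 0;0.6 0.8 -4.5 13.5 0;0.6 1.6 -9 13.5 0;0.6 2.4 -13.5 13.5 0;0.6 3.2 -18 13.5 0;0.6 4 -22.5 13.5 0;0.6 4.8 -27 13.5 0;0.6 5.5 -31.2 13.5 0;0.6 5.5 -31.2 13.5 0"}}

```text
time: 8.2
tool_pos: [520.6, 20.2, 163.4]
tool_rot: [0.15, 0.989, -0.001, 0.001]
ft_force: [0.2, 0.6, -1.6]
width: 42.6
grip_force: 62.2
```

Call:
{"fn": "play_rows", "kwargs": {"steps": "0.6 1 -4 0.5 0;0.6 1.87 -7.43 0.7 0;0.6 1.87 -7.43 0.7 0;0.6 1.87 -7.43 0.7 0;0.6 1.87 -7.43 0.7 0;0.6 1.87 -7.43 0.7 0"}}

```text
time: 8.8
tool_pos: [538.3, -48.0, 169.9]
tool_rot: [0.147, 0.989, 0.0, -0.0]
ft_force: [-0.1, 0.2, -2.9]
width: 42.1
grip_force: 62.3
```

Run:
```python
from h import *
s=read_state();print(s["tool_pos"])
a,d=capture("top");b,_=capture("side")
s=read_state();print(s["tool_pos"],s["ft_force"])
f=lambda p,u,v,w,h,W,H:cv2.resize(p[v:v+h,u:u+w],(W,H),interpolation=cv2.INTER_CUBIC)
cv2.imwrite("pics/e1.png",np.hstack([f(a,290,180,50,75,400,600),f(b,265,180,50,75,400,600)]))
for z in (145,130,100,69): print(z,[(proj("side",(538.7,-49.4,z))-[265,180]+.5)*8-.5, (proj("top",(538.7,-49.4,z))-[290,180]+.5)*8-.5])
```

```text
[538.30349    -48.02640748 169.94479021]
[538.48903856 -48.27780362 170.1349643 ] [ 0.26316386 -0.36702368 -2.40596956]
145 [array([195.43046278, 266.99386657]), array([236.86156218, 225.02400946])]
130 [array([195.24310891, 302.7395496 ]), array([234.20741343, 228.21924261])]
100 [array([194.87555128, 372.86673119]), array([229.08090138, 234.39086402])]
69 [array([194.50543859, 443.48139939]), array([224.02375204, 240.4789822 ])]
```

View pics/e1.png

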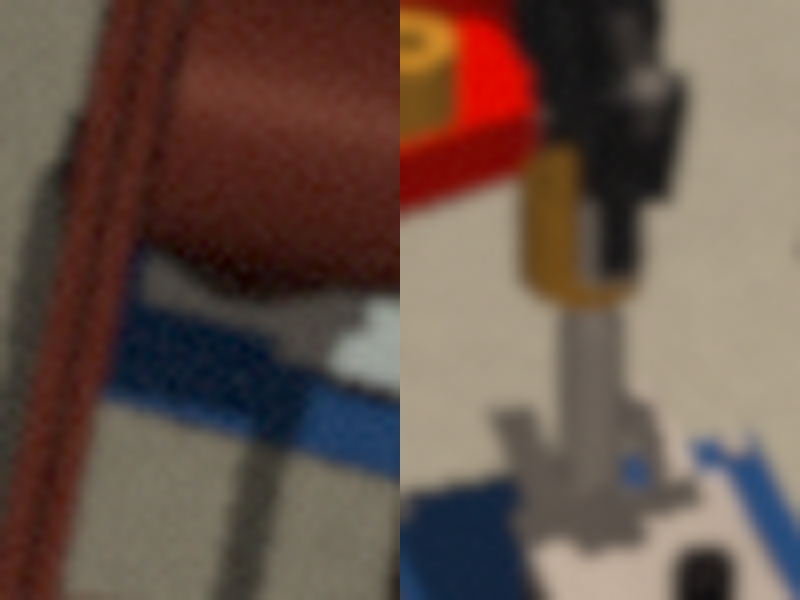

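In the side panel (right) the bushing spans about x 520 to 637 and the pin about 560 to 622, so the bushing sits slightly left of the pin. I'll quantify that from the row profiles.

Run:
```python
from h import *
b,_=capture("side")
np.save("e.npy",b)
h=cv2.cvtColor(b,cv2.COLOR_BGR2HSV)
for v in range(198,242,2):
    print(v," ".join(f"{h[v,u,0]:3d}/{h[v,u,1]:3d}/{h[v,u,2]:3d}" for u in range(277,298)))
```

```text
198   1/244/121   1/249/119   1/251/118   2/233/116   4/214/106   7/183/ 89  12/173/ 75  16/178/ 73  16/177/ 72  16/169/ 62  14/127/ 44  17/ 60/ 30   0/ 23/ 22   0/ 12/ 22 160/ 35/ 22   0/ 23/ 22  10/ 32/ 24  10/ 32/ 24   0/ 10/ 25  20/ 32/ 24  15/ 39/ 26
200   2/238/123   3/234/124   4/230/120   8/223/113  13/207/106  15/193/103  17/194/101  17/195/107  17/196/104  17/191/ 88  15/155/ 61  15/105/ 34   8/ 44/ 23 150/ 24/ 21   0/ 12/ 22   0/ 12/ 22   0/ 12/ 22  15/ 23/ 22   0/ 24/ 21   0/ 11/ 23  15/ 20/ 26
202   4/142/131   6/130/133   9/139/125  13/163/111  16/186/104  17/196/ 99  17/199/100  17/201/103  17/199/105  17/191/ 92  16/160/ 67  14/101/ 38   0/ 29/ 26 165/ 24/ 21   0/ 11/ 24 165/ 21/ 24 150/ 10/ 26   0/  9/ 27   0/ 10/ 26  45/ 20/ 25  15/ 34/ 30
204  15/ 61/160  16/ 61/154  17/ 76/134  16/121/112  17/175/102  18/199/101  17/203/102  17/199/104  17/194/105  17/182/ 94  15/134/ 74  13/ 83/ 55  11/ 51/ 40  10/ 27/ 28 170/ 35/ 22   0/ 20/ 25 165/ 18/ 29   0/ 23/ 34  17/ 41/ 44  15/ 45/ 57  17/ 51/ 70
206  19/ 52/166  18/ 57/157  17/ 70/134  16/113/108  17/176/100  18/196/104 
[... 3831 characters left out ...]
/ 49/ 99  17/ 46/105  17/ 47/108  15/ 45/103  14/ 48/101  16/ 47/103  14/ 48/107  15/ 47/108  16/ 46/105  14/ 43/100  11/ 29/ 98 165/ 11/ 95 150/  8/ 92   9/ 19/ 92  12/ 39/ 97  14/ 46/122
238  19/ 48/128  17/ 46/111  16/ 45/ 96  15/ 44/ 93  14/ 47/ 93  13/ 43/ 94  14/ 47/ 93  15/ 45/ 90  14/ 48/ 91  14/ 45/ 96  14/ 47/103  13/ 45/107  14/ 48/107  15/ 45/103  16/ 35/ 95 120/ 20/ 89 109/ 93/102 109/116/108 112/ 70/ 98 158/ 11/ 89  12/ 39/110
240 111/ 64/ 64 111/ 58/ 62 135/ 16/ 65  10/ 29/ 80  12/ 42/ 91  14/ 46/ 94  13/ 43/ 94  13/ 43/ 94  14/ 46/ 94  13/ 47/ 98  16/ 48/102  15/ 49/104  15/ 45/101  13/ 46/ 99  13/ 33/ 93 143/ 12/ 87 111/ 54/ 99 111/ 74/103 111/ 62/ 98 130/ 18/ 87  10/ 32/ 96
```

The bushing and pin centres agree within about 0.5 px: pin 288.5, bushing about 288.2. I'll lower it in stages and watch the force.

Call:
{"fn": "play_rows", "kwargs": {"steps": "0.6 0 0 -1.5 0;0.6 0 0 -3 0;0.6 0 0 -4 0;0.6 0 0 -4 0;0.6 0 0 -4 0"}}

```text
time: 9.45
tool_pos: [539.8, -49.1, 128.8]
tool_rot: [0.147, 0.989, 0.0, 0.001]
ft_force: [7.7, 2.2, -6.1]
width: 41.8
grip_force: 61.9
```

Call:
{"fn": "play_rows", "kwargs": {"steps": "0.6 0.1 0.03 0 0;0.6 0.1 0.03 0 0;0.6 0.1 0.03 0 0"}}

```text
time: 9.75
tool_pos: [539.9, -49.0, 129.4]
tool_rot: [0.147, 0.989, 0.0, 0.0]
ft_force: [4.7, 0.6, -4.4]
width: 42.3
grip_force: 62.0
```

Call:
{"fn": "play_rows", "kwargs": {"steps": "0.6 0.1 0 0 0;0.6 0.1 0 0 0;0.6 0.1 0 -1 0;0.6 0.1 0 -1.8 0;0.6 0.1 0 -2.6 0;0.6 0.1 0 -3.1 0;0.6 0.1 0 -3.1 0;0.6 0.1 0 -3.1 0"}}

```text
time: 10.55
tool_pos: [540.6, -49.1, 99.7]
tool_rot: [0.147, 0.989, -0.0, -0.0]
ft_force: [-3.1, 0.2, 5.2]
width: 42.1
grip_force: 62.9
```

Call:
{"fn": "play_rows", "kwargs": {"steps": "0.6 0 0 -0.1 0;-0.3 0 0 -0.1 0;-0.3 0 0 -0.1 0;-0.3 0 0 -0.1 0;-0.3 0 0 -0.1 0;-0.3 0 0 3 0;-0.3 0 0 7 0;-0.3 0 0 7 0;-0.3 0 0 7 0"}}

```text
time: 11.45
tool_pos: [541.6, -49.3, 170.5]
tool_rot: [0.147, 0.989, -0.0, 0.001]
ft_force: [-0.6, 0.1, -0.5]
width: 55.7
grip_force: 0.0
```

Run:
```python
from h import *
b,_=capture("side")
s=read_state();print(s["tool_pos"],s["ft_force"])
cv2.imwrite("pics/f1.png",cv2.resize(b[180:290,250:360],(600,600),interpolation=cv2.INTER_CUBIC))
```

```text
[540.57157883 -49.02816202 169.00244004] [ 0.13520185 -0.14712254 -0.92931517]
```

View pics/f1.png

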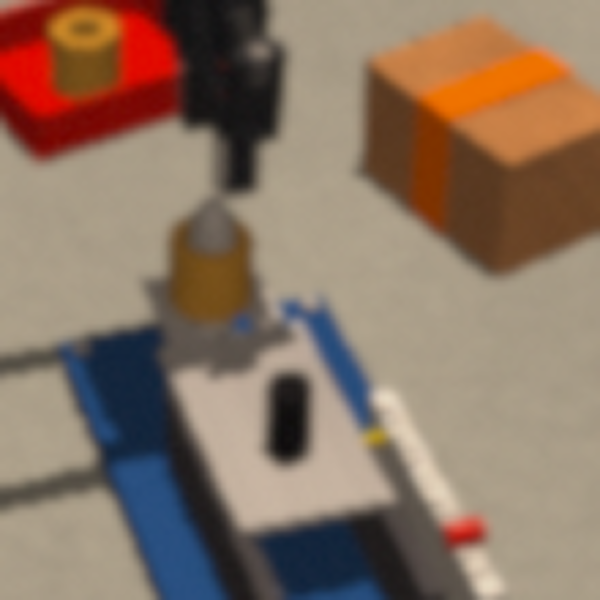

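The bushing is seated on the gate around the pin at (212,260), with the knob at (288,415). Next I'll go to the knob.

Call:
{"fn": "play_rows", "kwargs": {"steps": "-1 -1.2 -4 0.3 0;-1 -2.5 -8 0.3 0;-1 -3.7 -11.95 0.3 0;-1 -3.7 -11.95 0.3 0;-1 -3.7 -11.95 0.3 0;-1 -3.7 -11.95 -3 0;-1 -3.7 -11.95 -6 0;-1 -3.7 -11.95 -7.4 0;-1 -3.7 -11.95 -7.4 0;-1 -3.7 -11.95 -7.4 0"}}

```text
time: 12.5
tool_pos: [504.2, -168.0, 95.6]
tool_rot: [0.147, 0.989, 0.0, -0.0]
ft_force: [0.2, -0.8, 1.4]
width: 85.5
grip_force: 0.0
```

Call:
{"fn": "play_rows", "kwargs": {"steps": "1 0 0 0 0;1 0 0 0 0;1 0 0 0 0;1 0 0 0 0;1 0 0 0 0;1 0 0 0 0;1 0 0 0 0;1 0 0 0 0"}}

```text
time: 13.3
tool_pos: [504.0, -168.7, 96.0]
tool_rot: [0.147, 0.989, -0.0, 0.0]
ft_force: [-1.9, 1.8, 5.9]
width: 20.5
grip_force: 58.5
```

Call:
{"fn": "play_rows", "kwargs": {"steps": "1 -0.25 -0.8 0 0;1 -0.5 -1.6 0 0;1 -0.75 -2.45 0 0;1 -1 -3.25 0 0;1 -1.25 -4.1 0 0;1 -1.5 -4.9 0 0;1 -1.75 -5.7 0 0;1 -1.99 -6.5 0 0;1 -1.99 -6.5 0 0;1 -1.99 -6.5 0 0;1 -1.99 -6.5 0 0"}}

```text
time: 14.4
tool_pos: [485.0, -231.6, 95.9]
tool_rot: [0.147, 0.989, 0.002, 0.001]
ft_force: [3.6, 11.2, 7.1]
width: 20.7
grip_force: 58.9
```

Run:
```python
from h import *
a,_=capture("top");b,_=capture("side");np.savez("g.npz",a=a,b=b)
s=read_state();print(s["tool_pos"],s["ft_force"],s["width"])
f=lambda p,u,v,w,h,W,H:cv2.resize(p[v:v+h,u:u+w],(W,H),interpolation=cv2.INTER_CUBIC)
cv2.imwrite("pics/g1.png",np.hstack([f(a,340,190,60,60,400,400),f(b,280,220,60,60,400,400)]))
```

```text
[ 485.03391429 -231.5290473    95.93864191] [ 3.43779619 11.22711457  7.14073739] 20.37227271384956
```

View pics/g1.png

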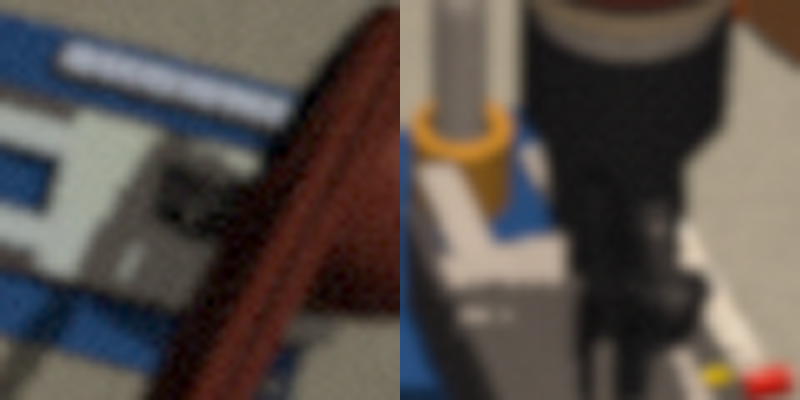

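The bushing has dropped: the right panel shows it low around the pin at (465,150). The pointer is at (717,377) and the marker at (768,382). I'll measure the remaining gap.

```bash
cat > m.py <<'E'
from h import *
th=np.radians(-17.1);c,s=np.cos(th),np.sin(th);o=np.array([538.6,-49.5])
def W(P): return [o[0]+c*P[0]-s*P[1],o[1]+s*P[0]+c*P[1],P[2]]
def cen(n,p,col,win):
    h=cv2.cvtColor(p,cv2.COLOR_BGR2HSV).astype(int);H,Sa,V=h[...,0],h[...,1],h[...,2]
    w=np.where(((H<7)|(H>173)) if col=="r" else ((H>22)&(H<36)),np.clip(Sa-90,0,None)*V,0).astype(float)
    m=np.zeros_like(w);m[win[1]:win[3],win[0]:win[2]]=1;w*=m
    v,u=np.mgrid[:w.shape[0],:w.shape[1]]
    return np.array([(u*w).sum(),(v*w).sum()])/w.sum(),(w>0).sum()
def hullc(n,b):
    pts=np.array([proj(n,W((x,y,z))) for x in b[0] for y in b[1] for z in b[2]],np.float32)
    m=cv2.moments(cv2.convexHull(pts));return np.array([m["m10"],m["m01"]])/m["m00"]
def fit(n,uv,col):
    g=(lambda y:([53,71],[y-5,y+5],[60,70])) if col=="r" else (lambda y:([40,50],[y-2,y+2],[67,69]))
    r=least_squares(lambda q:hullc(n,g(q[0]))+[0,0]-uv,[-190.]);return r.x[0],r.fun
E
python3 - <<'E'
from m import *
T=np.load("top0.npz")["p"];S=np.load("side0.npz")["p"];g=np.load("g.npz")
for nm,n,p,col,win in (("mk0","top",T,"r",(375,200,395,215)),("pt0","top",T,"y",(355,200,368,212)),("mk0","side",S,"r",(325,268,345,285)),("pt0","side",S,"y",(310,252,326,266)),("mk1","side",g["b"],"r",(325,268,345,285)),("pt1","side",g["b"],"y",(318,265,335,285))):
    uv,k=cen(n,p,col,win);print(nm,n,uv.round(2),k,fit(n,uv,col))
E
```

```text
mk0 top [385.28 207.17] 19 (np.float64(-190.0), array([-2.64332214, -0.08266155]))
pt0 top [361.   205.33] 2 (np.float64(-190.0), array([20.42138465,  7.02750972]))
mk0 side [334.61 277.06] 39 (np.float64(-190.0), array([-0.89075571, -0.81439204]))
pt0 side [318.39 259.48] 6 (np.float64(-190.0), array([ 9.06824155, 17.15848828]))
mk1 side [334.64 277.07] 38 (np.float64(-190.0), array([-0.91779958, -0.82631089]))
pt1 side [327.03 275.59] 6 (np.float64(-190.0), array([0.43138242, 1.04993194]))
```

```bash
python3 - <<'E'
s=open("m.py").read().replace('r=least_squares(lambda q:hullc(n,g(q[0]))+[0,0]-uv,[-190.]);return r.x[0],r.fun','ys=np.arange(-215,-110,.2);e=[np.linalg.norm(hullc(n,g(y))-uv) for y in ys];y=ys[np.argmin(e)];return round(y,1),(hullc(n,g(y))-uv).round(2)')
open("m.py","w").write(s)
E
python3 - <<'E'
from m import *
T=np.load("top0.npz")["p"];S=np.load("side0.npz")["p"];g=np.load("g.npz")
for nm,n,p,col,win in (("mk0","top",T,"r",(375,200,395,215)),("pt0","top",T,"y",(355,200,368,212)),("mk0","side",S,"r",(325,268,345,285)),("pt0","side",S,"y",(310,252,326,266)),("pt1","side",g["b"],"y",(318,265,335,285))):
    uv,k=cen(n,p,col,win);print(nm,n,uv.round(2),k,fit(n,uv,col))
E
```

```text
mk0 top [385.28 207.17] 19 (np.float64(-197.8), array([-0.18,  0.6 ]))
pt0 top [361.   205.33] 2 (np.float64(-124.4), array([-0.32,  1.23]))
mk0 side [334.61 277.06] 39 (np.float64(-193.8), array([-0.35,  0.17]))
pt0 side [318.39 259.48] 6 (np.float64(-121.2), array([-0.05,  0.  ]))
pt1 side [327.03 275.59] 6 (np.float64(-186.2), array([-0.09,  0.06]))
```

Call:
{"fn": "play_rows", "kwargs": {"steps": "1 -0.1 -0.35 0 0;1 -0.23 -0.74 0 0;1 -0.23 -0.74 0 0;1 -0.23 -0.74 0 0;1 -0.23 -0.74 0 0"}}

```text
time: 15.0
tool_pos: [482.9, -238.7, 95.9]
tool_rot: [0.147, 0.989, 0.002, 0.001]
ft_force: [3.2, 10.9, 6.7]
width: 20.7
grip_force: 58.8
```

Run:
```python
from m import *
P=[capture("side")[0] for _ in range(4)]
s=read_state();print(s["tool_pos"],s["ft_force"],s["width"])
p=np.mean(P,0);b=p.astype(np.uint8)
for col,win in (("r",(325,268,345,285)),("y",(318,265,331,285))):
    uv,k=cen("side",b,col,win);print(col,uv.round(2),k,fit("side",uv,col))
cv2.imwrite("pics/k1.png",cv2.resize(b[225:295,270:350],(685,600),interpolation=cv2.INTER_CUBIC))
```

```text
[ 482.88382538 -238.72073949   95.9457141 ] [ 3.84578914 10.73754785  7.06308733] 20.380242006783337
r [334.73 277.06] 35 (np.float64(-194.0), array([-0.44,  0.23]))
y [328.08 277.58] 6 (np.float64(-193.8), array([-0.09,  0.06]))
```

View pics/k1.png

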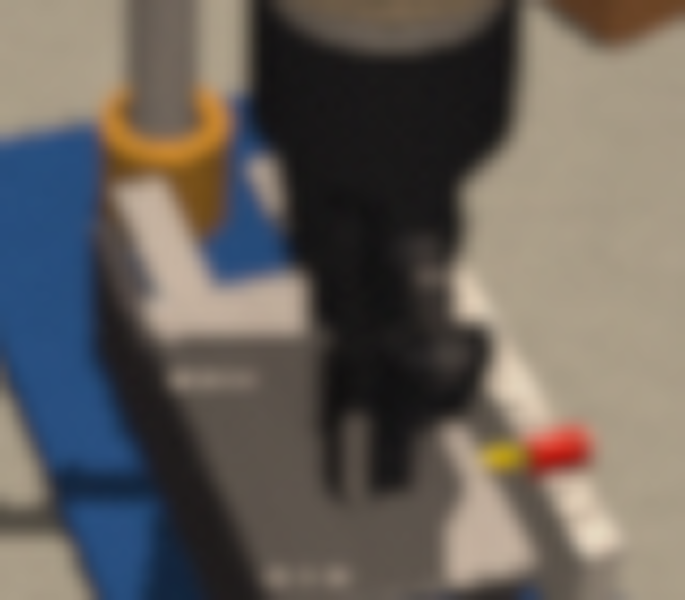

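The pointer (505,457) is level with the marker (560,450): the fit gives −193.8 against −194.0 mm. The bushing is at the foot of the pin.

```bash
python3 -c "
from cell import *
print(hand_in())"
```

```text
the job is handed in; nothing more can be done
None
```

The job is handed in at about 15 s of the 64 s limit: the tight bushing stands in the far red tray, the wide one has dropped to the foot of the pin, and the gripper is still holding the gate with the pointer level with the marker (measured gap 0.2 mm); no verdict came back.

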